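# Shut the specimens away

### The arm

A 6-joint arm with a two-finger parallel gripper is mounted at the origin on the work surface. World frame = base frame: x ahead of the robot, y to its left, z up, the work surface at z = 0. Lengths are in mm, angles in rad, forces in N, time in s.
With the tool pointing down it reaches from about 325 to 875 mm from the base axis. Payload 4.4 kg.
Tool frame: the origin (TCP) lies at the very end of the fingers, on their centre line; the grasp point (between the pads) lies 19 mm behind it (robot.pinch_z is the z of the grasp point in the tool frame, in mm); z points along the fingers, y is the line along which they close (so a half turn about z gives the same grasp; the last joint's range is limited). The gripper opens to 85 mm and grips with 20 to 120 N. Pads are 22 mm wide; open, the fingers measure 114 mm over their backs; the gripper's body (76 mm by 85 mm) begins 54 mm behind the grasp point. The pads swing forward as they close: fully open they stand 13 mm farther back than shut.
Start: joints at [-1.258, 0.207, 1.542, -0, 1.393, -0.15], TCP at [256.7, -514.521, 192.082] pointing down, gripper open.
Joint ranges: [-2.73, 2.73], [-0.86, 2.22], [0.23, 2.46], [-1.11, 4.25], [0.08, 2.63], [-2.82, 2.82]. Speed limits (rad/s): [2.79, 2.79, 3.14, 3.14, 3.14, 3.14].

### API

Orientations are given as a 3x3 rotation matrix whose columns are the frame's x, y, z axes.
In Python, from rig import robot, cams gives the robot as it stands.
- The arm moves only by the tool carry_out, never from a script. Its argument "rows" is a list of rows, each an object with "delta_rot": the turn, a rotation vector about the tool's x, y, z in units of 5 degrees (1.0 is 5 degrees), a list of three; "travel": the shift along the tool's x, y, z in mm, a list of three; "gripper": the closure, from -1 (fully open) to 1 (shut), so that 0 is half open. In form: [{"delta_rot": [ax, ay, az], "travel": [tx, ty, tz], "gripper": gripper}, ...]. A call has 1 to 5 rows; each row shifts and turns the commanded pose from where the row before left it, along the tool's axes as they then stand; what a row does not reach is not made up. A row lasts 1/10 s, in which the tool goes at most 50 mm and 8.59 degrees, less where a joint would pass 70% of its speed; a pose out of reach is approached as far as the arm can. A call is refused whole if a number of a shift passes 50 or a number of a turn 1, either way. A call with a gripper value outside its range is refused whole. The fingers move at their own pace and stop on an object; the grip force is fixed at half the most. Time passes only in rows, so rows that do not move let the fingers close. It gives the time, the measured TCP pose, the force, the opening and the grip force at its end, in the units of the state.
- robot.read_state(): the state, without advancing time (a new reading comes with each control period).
- cams.read_camera(name): name is "side" or "top" or "wrist"; returns a dict with "image" (384x512x3 uint8, red, green, blue), "fx", "fy", "cx", "cy" (pixels), "origin" and "attitude" of the camera in the world. Camera axes: x right, y up, looking along -z (the intrinsics and any distortion apply to the point x, -y, -z); pixel columns grow to the right and rows downward; lengths in mm; the calibration is good to about 2 mm. A picture is of the moment at which its call begins. There is no depth.
- robot.close_job(): hands the job in; it is judged then, once.
The state is a dict: "time_s": time; "qpos": joint angles; "joint_vel": joint speeds; "joint_torque": joint torques, N m; "position": TCP position; "orientation": TCP orientation; "wrist_force": force on the tool from outside, world axes, zero at the start; "moment": the same for the moment, N m; "width": opening from 0.0 (shut) to 1.0 (fully open); "grasp_force": force on a finger pad.
Only numpy, scipy, OpenCV 4.12 (cv2) and the standard library are available. Lean on these libraries where they do the work, as an engineer would, in place of code of your own. Each camera call takes 0.05 s, during which the arm holds its last target. There are 200 camera calls.

### The job

The specimens have been examined: using only the fingertips, gently push the wide drawer fully home and swing the lid of the slide box fully shut, in either order, without ramming them against their stops. Leave the narrow drawer just as far open as it is, because its slides are still drying. Lift nothing, and leave the dishes, vials and other things on the bench where they stand.

Things in the scene. Friction and masses are not known exactly. Their poses are not given: they have to be found in the camera images.
- wide_unit: white drawer unit, 160 mm wide, 150 mm deep, 80 mm high, fixed to the bench. Origin: bench level, middle of the housing's front plane; x points into the unit (the way the drawer is pushed to shut it), y along its front, z up
- wide_drawer (a joint): drawer of the wide unit: travel in m, 0 = shut (its 12 mm thick front panel then lies flat against the housing), up to 0.11 = pulled out. Starts 0.05 to 0.09 open. Slides with about 1.5 N of friction plus light damping and stays where it is left
- wide_front (a point): middle of the top edge of the wide drawer's grey front panel, on the panel's outer face; moves with the drawer; at 78 mm height. The panel is 160 mm wide, 4 to 78 mm above the bench; a steel finger pull 50 mm wide stands 14 mm out of its middle, 22 to 30 mm above the bench; above that the face is plain and can be pushed. Axes as the unit's
- narrow_unit: white drawer unit, 90 mm wide, 150 mm deep, 80 mm high, fixed to the bench. Origin: bench level, middle of the housing's front plane; x points into the unit (the way the drawer is pushed to shut it), y along its front, z up
- narrow_drawer (a joint): drawer of the narrow unit: travel in m, 0 = shut (its 12 mm thick front panel then lies flat against the housing), up to 0.11 = pulled out. Starts 0.05 to 0.09 open. Slides with about 1.5 N of friction plus light damping and stays where it is left
- narrow_front (a point): middle of the top edge of the narrow drawer's grey front panel, on the panel's outer face; moves with the drawer; at 78 mm height. The panel is 90 mm wide, 4 to 78 mm above the bench; a steel finger pull 50 mm wide stands 14 mm out of its middle, 22 to 30 mm above the bench; above that the face is plain and can be pushed. Axes as the unit's
- slide_box: black box of microscope slides, 168 mm wide, 110 mm deep, fixed to the bench; 32 mm high without its lid, 45 mm with the lid shut. Origin: bench level, middle of its far edge (the hinge side); x points away from the box at the hinge side, so the box lies from x = -110 mm to 0; y runs along the hinge; z up
- box_lid (a joint): angle of the slide box's lid, rad: 0 = shut, 1.57 = upright, more = leaning back away from the box, 1.9 at most. Starts 1.2 to 1.7. Stiff hinge (0.08 N m): it stays at any angle, about 1.5 N at its free edge swings it
- lid_hinge (a point): middle of the lid's hinge axis, 32 mm above the bench; moves with the lid, axes of the lid: y along the hinge, -x from the hinge to the free edge, z out of the lid's outer face. With the lid shut these are the box's axes
- lid_edge (a point): middle of the lid's free edge on its outer face, 110 mm from the hinge and 13 mm out of the hinge plane (the lid is a 13 mm deep shell with a flat outer face); axes of the lid. A 5 mm catch tab stands out of the free edge
- dish_top: closed glass Petri dish, 59 mm across, 15 mm high, standing on the roof of the narrow unit. Stays where it is
- dish_bench: closed glass Petri dish, 59 mm across, 15 mm high, on the bench nearest the robot. Stays where it is
- vial_left: small capped glass vial, 26 mm across, 55 mm high, on the bench in front of the three fixtures, to the left. Stays where it is
- vial_right: small capped glass vial, 26 mm across, 55 mm high, on the bench in front of the three fixtures, to the right. Stays where it is
- forceps: steel forceps lying on the bench, 118 mm long, 7 mm high; origin near the middle of the underside. Stays where it is
- beaker: open glass beaker, 66 mm across, 75 mm high, on the bench at the far left of the three fixtures. Stays where it is
- reagent_bottle: amber glass jar with a black cap, 60 mm across, 110 mm high, on the bench at the far right of the three fixtures. Stays where it is

How it is judged (in metres and radians):
At the end, for the whole second after the job is handed in: The wide drawer is within 4 mm of fully home, the slide box's lid within 0.05 rad (5.5 mm at its edge) of shut, the narrow drawer within 6 mm of where it started, and every loose thing within 25 mm of where it started (value of joint wide_drawer below 0.004 m and value of joint box_lid below 0.05 rad and distance of narrow_front from where it was at the start of the episode below 0.006 m and distance of each of dish_top, dish_bench, vial_left, vial_right, forceps, beaker, reagent_bottle from where it was at the start of the episode below 0.025 m); the robot touches nothing.
It fails at once if the drawer unit or slide box was rammed with more than 70 N (contact force between the fingers and wide_unit above 70 N or contact force between the fingers and slide_box above 70 N).
It fails at once if the narrow drawer was moved more than 6 mm (distance of narrow_front from where it was at the start of the episode above 0.006 m).
It fails at once if a loose thing was lifted more than 15 mm, shoved or carried more than 25 mm, or knocked over (distance of any of dish_top, dish_bench, vial_left, vial_right, forceps, beaker, reagent_bottle from where it was at the start of the episode above 0.025 m or height (world z) of dish_top above 0.095 m or angle between any of dish_top, dish_bench, vial_left, vial_right, beaker, reagent_bottle's own z axis and vertical above 0.6 rad or height (world z) of any of dish_bench, vial_left, vial_right, forceps, beaker, reagent_bottle above 0.015 m).
It also fails if it takes over 48 s, if anything falls off the work surface, if the arm or the gripper's body presses on something with over 40 N, if the wrist force passes 120 N, or if a joint passes its speed limit or range.

## Working session

There is one attempt and no reset: what is moved stays moved. The work goes in short steps, Python scripts to look and compute and a tool call to move; the robot and the scene stay as the last step left them, time stands still between calls to the robot, and variables do not carry over. Pictures are saved under pics/ and viewed, at most 10 in all, crops included, and the job is handed in when it is done.

Besides the shell and the picture viewer there is one more tool, called by a JSON object that holds its "method" and its "body". carry_out: Moves the arm, as the interface text tells. Its arguments: {"type":"object","properties":{"rows":{"type":"array"}},"required":["rows"]}

```bash
mkdir -p pics; ls; python3 - <<'E'
from rig import robot,cams
import cv2,json
for n in("top","side"):
    c=cams.read_camera(n); cv2.imwrite(f"pics/{n}0.png",cv2.resize(c["image"][:,:,::-1],(800,600),interpolation=cv2.INTER_CUBIC))
    print(n,{k:(v.tolist() if hasattr(v,'tolist') else v) for k,v in c.items() if k!="image"})
s=robot.read_state();print(s)
E
```

```text
pics
top {'fx': 354.5133355794673, 'fy': 354.5133355794673, 'cx': 255.86904059480958, 'cy': 194.9736489843533, 'origin': [309.5198439263373, -18.808739734200522, 1192.513191956669], 'attitude': [[-0.01824840244306594, 0.9808679452794921, -0.1938171038155901], [-0.9995487302646507, -0.022523302168101934, -0.019875529823598796], [-0.023860671293999536, 0.1933669433554549, 0.9808363235437234]]}
side {'fx': 491.45253177526916, 'fy': 491.45253177526916, 'cx': 258.7132058051125, 'cy': 188.8631395244351, 'origin': [292.8101718437226, -840.6798705991315, 1085.4544568168799], 'attitude': [[0.9688908113463308, 0.17799897159543293, -0.17195046321431318], [-0.24705981194059518, 0.7365189572972882, -0.6296834719647588], [0.014561765433022995, 0.652576579148136, 0.7575828425557101]]}
{'time_s': 0.1, 'qpos': array([-1.25849498e+00,  2.07361805e-01,  1.54285976e+00, -3.42873275e-05,
        1.39351444e+00, -1.50481608e-01]), 'joint_vel': array([ 0.00091697, -0.00127271, -0.002963  ,  0.00080228, -0.00017549,
        0.00028867]), 'joint_torque': array([-8.41389792e-04, -3.84090185e+01, -2.92547983e+01, -2.14837905e-04,
        4.82166884e-03,  1.43405970e-05]), 'position': array([ 256.44446766, -513.75834646,  191.00355819]), 'orientation': array([[ 8.94810927e-01,  4.46444764e-01, -6.90658071e-04],
       [ 4.46445206e-01, -8.94808672e-01,  2.02929663e-03],
       [ 2.87962025e-04, -2.12417778e-03, -9.99997702e-01]]), 'wrist_force': array([-0.89838781,  0.5698655 , -0.04023808]), 'moment': array([-0.02798309,  0.0339217 , -0.0143446 ]), 'grasp_force': 0.0, 'width': 0.9981038966636937}
```

View pics/top0.png

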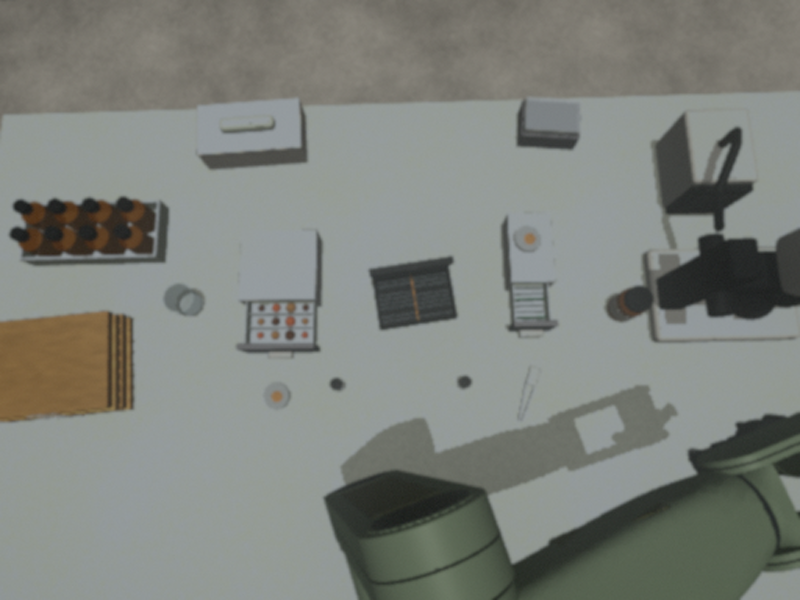

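View pics/side0.png

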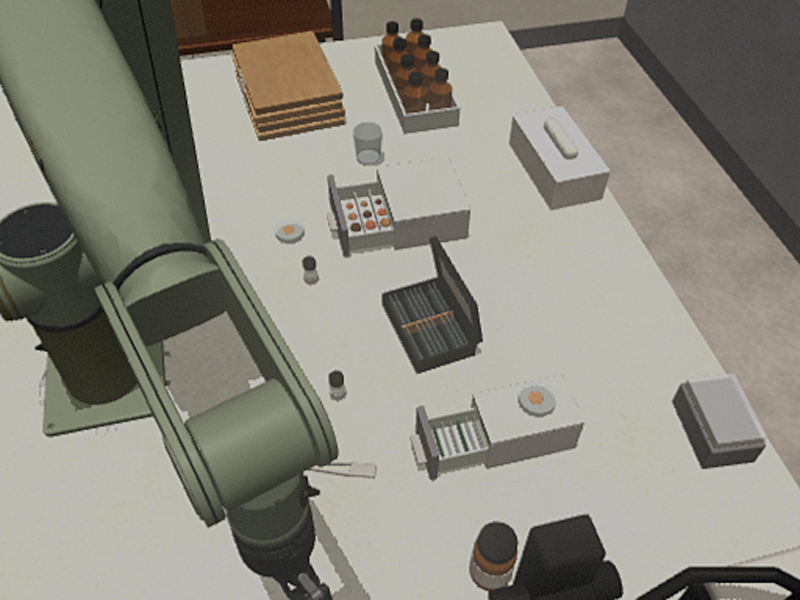

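Top: the wide drawer (front panel at about (280,348)) is open, the lid (370–453, 265) is near upright, and the narrow drawer is at (530,325). Enlarging both views.

```bash
cat > h.py <<'E'
import numpy as np,cv2
from rig import robot,cams
def ray(c,u,v):
    d=np.array([(u-c["cx"])/c["fx"],-(v-c["cy"])/c["fy"],-1.])
    return np.array(c["origin"]),np.array(c["attitude"])@d
def atz(c,u,v,z):
    o,d=ray(c,u,v); return o+d*(z-o[2])/d[2]
def tri(*obs):
    A=0;b=0
    for c,u,v in obs:
        o,d=ray(c,u,v);d=d/np.linalg.norm(d);P=np.eye(3)-np.outer(d,d);A=A+P;b=b+P@o
    return np.linalg.solve(A,b)
def proj(c,p):
    q=np.array(c["attitude"]).T@(np.array(p)-c["origin"]); return c["cx"]+c["fx"]*q[0]/-q[2],c["cy"]-c["fy"]*q[1]/-q[2]
def crop(c,x,y,w,h,k,name):
    cv2.imwrite(name,cv2.resize(c["image"][y:y+h,x:x+w,::-1],None,fx=k,fy=k,interpolation=cv2.INTER_CUBIC))
E
python3 - <<'E'
from h import *
c=cams.read_camera("top");crop(c,145,140,155,115,5,"pics/t1.png")
c=cams.read_camera("side");crop(c,200,95,120,150,4,"pics/s1.png")
E
```

```text
(no output)
```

View pics/t1.png

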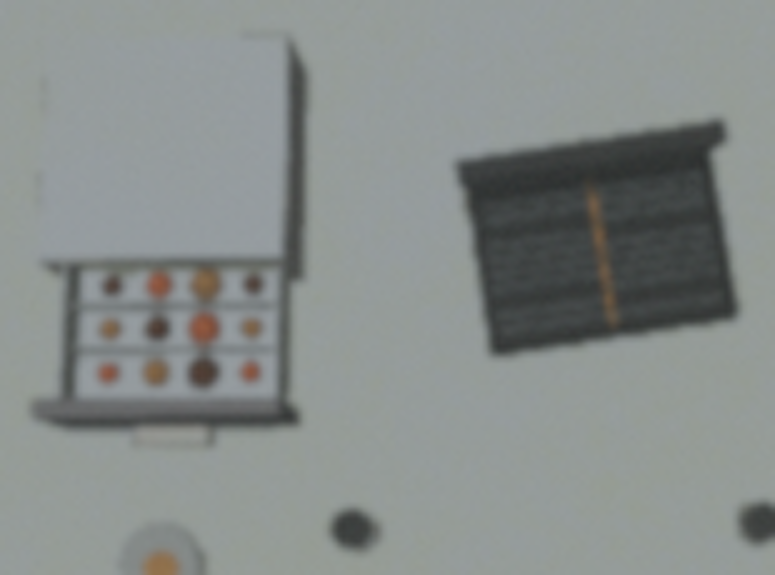

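View pics/s1.png

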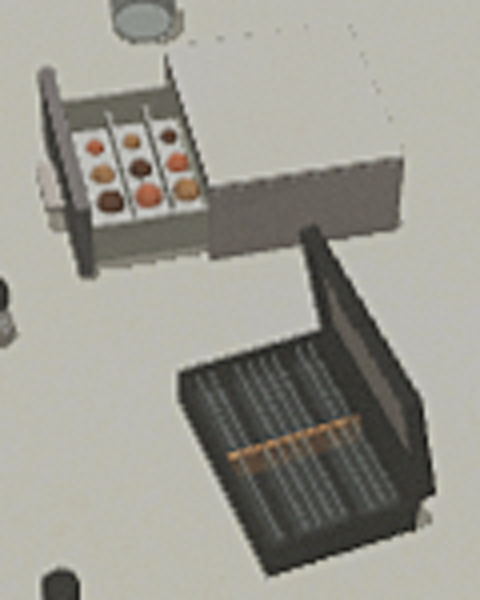

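Top crop: panel top edge runs (35,413)–(283,418), housing roof front edge (42,263)–(285,263); box front corners are (492,353) and (737,316), and lid free-edge corners (458,163) and (723,122). Side crop: panel top is (45,70)–(85,205), lid free edge (312,230)–(418,400), box front left (180,373).

```bash
python3 - <<'E'
from h import *
np.set_printoptions(precision=1,suppress=True)
t=cams.read_camera("top");s=cams.read_camera("side")
T=lambda x,y:(145+x/5,140+y/5)
S=lambda x,y:(200+x/4,95+y/4)
for n,x,y,z in[("panL",35,413,78),("panR",283,418,78),("roofFL",42,263,80),("roofFR",285,263,80),("roofBR",290,38,80),("boxFL",492,353,32),("boxFR",737,316,32),("lidL",458,163,140),("lidR",723,122,140)]: print("top",n,atz(t,*T(x,y),z))
for n,x,y,z in[("panL",42,70,78),("panR",80,205,78),("roofFL",167,55,80),("roofFR",210,188,80),("roofBR",402,157,80),("boxFL",180,373,32),("boxFR",268,550,32)]: print("side",n,atz(s,*S(x,y),z))
print("tri lidL",tri((t,*T(460,163)),(s,*S(310,230))),"lidR",tri((t,*T(723,124)),(s,*S(418,400))))
for n,x,y in[("vialL",353,528),("vialR",762,522),("dish",163,562)]: print(n,atz(t,*T(x,y),50))
E
```

```text
top panL [447.8 335.6  78. ]
top panR [441.3 177.3  78. ]
top roofFL [544.8 334.2  80. ]
top roofFR [541.1 176.8  80. ]
top roofBR [692.6 175.2  80. ]
top boxFL [487.1  47.   32. ]
top boxFR [ 508.3 -115.9   32. ]
top lidL [588.8  60.4 140. ]
top lidR [ 610.8 -102.9  140. ]
side panL [453.  336.4  78. ]
side panR [452.2 182.4  78. ]
side roofFL [551.3 329.2  80. ]
side roofFR [548.2 175.6  80. ]
side roofBR [695.8 174.6  80. ]
side boxFL [494.7  46.3  32. ]
side boxFR [ 515.7 -116.9   32. ]
tri lidL [588.9  59.1 140.3] lidR [ 611.6 -102.9  141.1]
vialL [372.9 136.4  50. ]
vialR [ 371.6 -125.2   50. ]
dish [353.7 258.3  50. ]
```

Lid is near upright (edge at about (600,-22,140)), the hinge near (610,-20) with yaw 7.5°. Next I shut the fingers, align the yaw and travel high to behind the lid.

{"method": "carry_out", "body": {"rows": [{"delta_rot": [0,0,0.95],"travel": [0,0,0],"gripper": 1},{"delta_rot": [0,0,0.95],"travel": [0,0,0],"gripper": 1},{"delta_rot": [0,0,0.95],"travel": [0,0,0],"gripper": 1},{"delta_rot": [0,0,0.95],"travel": [0,0,0],"gripper": 1},{"delta_rot": [0,0,0],"travel": [0,0,0],"gripper": 1}]}}

```text
time_s: 0.8
position: [256.7, -514.5, 192.0]
orientation: [[0.991, 0.131, -0.0], [0.131, -0.991, 0.0], [-0.0, -0.0, -1.0]]
wrist_force: [-0.1, 0.1, 0.5]
width: 0.147
grasp_force: 0.0
```

{"method": "carry_out", "body": {"rows": [{"delta_rot": [0,0,0],"travel": [34,-32,0],"gripper": 1},{"delta_rot": [0,0,0],"travel": [34,-32,0],"gripper": 1},{"delta_rot": [0,0,0],"travel": [34,-32,0],"gripper": 1},{"delta_rot": [0,0,0],"travel": [34,-32,0],"gripper": 1},{"delta_rot": [0,0,0],"travel": [34,-32,0],"gripper": 1}]}}

```text
time_s: 1.3
position: [405.2, -332.2, 192.2]
orientation: [[0.991, 0.132, 0.0], [0.132, -0.991, -0.0], [0.0, 0.0, -1.0]]
wrist_force: [1.1, 0.2, -0.8]
width: 0.001
grasp_force: 0.0
```

{"method": "carry_out", "body": {"rows": [{"delta_rot": [0,0,0],"travel": [34,-32,0],"gripper": 1},{"delta_rot": [0,0,0],"travel": [34,-32,0],"gripper": 1},{"delta_rot": [0,0,0],"travel": [34,-32,0],"gripper": 1},{"delta_rot": [0,0,0],"travel": [34,-32,0],"gripper": 1},{"delta_rot": [0,0,0],"travel": [0,0,0],"gripper": 1}]}}

```text
time_s: 1.8
position: [525.2, -184.2, 192.2]
orientation: [[0.99, 0.14, 0.002], [0.14, -0.99, 0.002], [0.002, -0.002, -1.0]]
wrist_force: [0.1, -0.2, -0.2]
width: -0.001
grasp_force: 0.0
```

{"method": "carry_out", "body": {"rows": [{"delta_rot": [0,0,0],"travel": [32,-30,0],"gripper": 1},{"delta_rot": [0,0,0],"travel": [32,-30,0],"gripper": 1},{"delta_rot": [0,0,0],"travel": [32,-30,0],"gripper": 1},{"delta_rot": [0,0,0],"travel": [32,-30,0],"gripper": 1},{"delta_rot": [0,0,0],"travel": [32,-30,0],"gripper": 1}]}}

```text
time_s: 2.3
position: [662.1, -18.9, 192.0]
orientation: [[0.991, 0.132, -0.0], [0.132, -0.991, -0.001], [-0.0, 0.001, -1.0]]
wrist_force: [0.7, -0.1, -0.4]
width: 0.004
grasp_force: 0.0
```

{"method": "carry_out", "body": {"rows": [{"delta_rot": [0,0,0],"travel": [0,0,0],"gripper": 1},{"delta_rot": [0,0,0],"travel": [0,0,0],"gripper": 1}]}}

```text
time_s: 2.5
position: [661.2, -19.3, 191.4]
orientation: [[0.991, 0.133, -0.001], [0.133, -0.991, -0.001], [-0.001, 0.0, -1.0]]
wrist_force: [-0.1, -0.6, -1.0]
width: 0.001
grasp_force: 0.0
```

```bash
python3 - <<'E'
from h import *
w=cams.read_camera("wrist");s=cams.read_camera("side")
i=np.hstack([cv2.resize(w["image"],(400,300)),cv2.resize(s["image"][60:285,200:500],(400,300))])
cv2.imwrite("pics/w1.png",i[:,:,::-1]); print(robot.read_state()["position"],w["origin"])
E
```

```text
[660.65299344 -20.65689534 191.80155875] [739.46654048  -9.71538388 373.08202701]
```

View pics/w1.png

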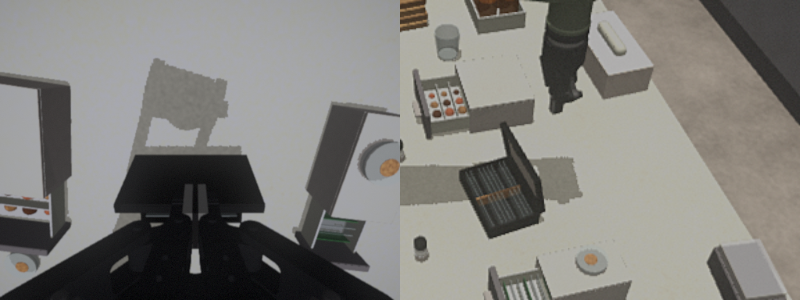

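The fingers hang behind the lid, centred on it, with the lid at (115–265,155–212) in the wrist view leaning slightly toward the robot. I'll descend behind it and close in.

{"method": "carry_out", "body": {"rows": [{"delta_rot": [0,0,0],"travel": [0,0,16],"gripper": 1},{"delta_rot": [0,0,0],"travel": [0,0,16],"gripper": 1},{"delta_rot": [0,0,0],"travel": [0,0,16],"gripper": 1},{"delta_rot": [0,0,0],"travel": [0,0,16],"gripper": 1},{"delta_rot": [0,0,0],"travel": [0,0,14],"gripper": 1}]}}

```text
time_s: 3.1
position: [660.3, -19.4, 111.5]
orientation: [[0.991, 0.13, -0.003], [0.13, -0.991, 0.0], [-0.002, -0.001, -1.0]]
wrist_force: [0.3, -1.0, 0.1]
width: -0.002
grasp_force: 0.0
```

{"method": "carry_out", "body": {"rows": [{"delta_rot": [0,0,0],"travel": [-8,0,0],"gripper": 1},{"delta_rot": [0,0,0],"travel": [-8,0,0],"gripper": 1},{"delta_rot": [0,0,0],"travel": [-8,0,0],"gripper": 1},{"delta_rot": [0,0,0],"travel": [-8,0,0],"gripper": 1},{"delta_rot": [0,0,0],"travel": [-4,0,0],"gripper": 1}]}}

```text
time_s: 3.6
position: [625.3, -24.2, 115.1]
orientation: [[0.991, 0.131, 0.001], [0.131, -0.991, -0.0], [0.001, 0.0, -1.0]]
wrist_force: [0.2, -0.1, -0.2]
width: -0.002
grasp_force: 0.0
```

{"method": "carry_out", "body": {"rows": [{"delta_rot": [0,0,0],"travel": [-4,0,0],"gripper": 1},{"delta_rot": [0,0,0],"travel": [-4,0,0],"gripper": 1},{"delta_rot": [0,0,0],"travel": [-4,0,0],"gripper": 1},{"delta_rot": [0,0,0],"travel": [-4,0,0.5],"gripper": 1},{"delta_rot": [0,0,0],"travel": [-4,0,0.5],"gripper": 1}]}}

```text
time_s: 4.1
position: [605.6, -26.7, 113.0]
orientation: [[0.991, 0.131, -0.0], [0.131, -0.991, 0.0], [-0.0, -0.0, -1.0]]
wrist_force: [0.2, 0.9, -0.4]
width: -0.001
grasp_force: 0.0
```

{"method": "carry_out", "body": {"rows": [{"delta_rot": [0,0,0],"travel": [-5,0,1],"gripper": 1},{"delta_rot": [0,0,0],"travel": [-5,0,2],"gripper": 1},{"delta_rot": [0,0,0],"travel": [-6,0,3],"gripper": 1},{"delta_rot": [0,0,0],"travel": [-6,0,3],"gripper": 1},{"delta_rot": [0,0,0],"travel": [-6,0,4],"gripper": 1}]}}

```text
time_s: 4.6
position: [580.9, -30.3, 104.9]
orientation: [[0.991, 0.131, 0.007], [0.131, -0.991, -0.0], [0.007, 0.001, -1.0]]
wrist_force: [-5.3, 3.7, 27.0]
width: 0.002
grasp_force: 13.7
```

```bash
python3 - <<'E'
from h import *
s=cams.read_camera("side")
crop(s,190,80,200,150,4,"pics/s2.png")
r=robot.read_state();print(r["position"],r["wrist_force"])
E
```

```text
[579.96911901 -30.3664596  104.94280372] [-5.25962484  1.43866558 18.71131732]
```

View pics/s2.png

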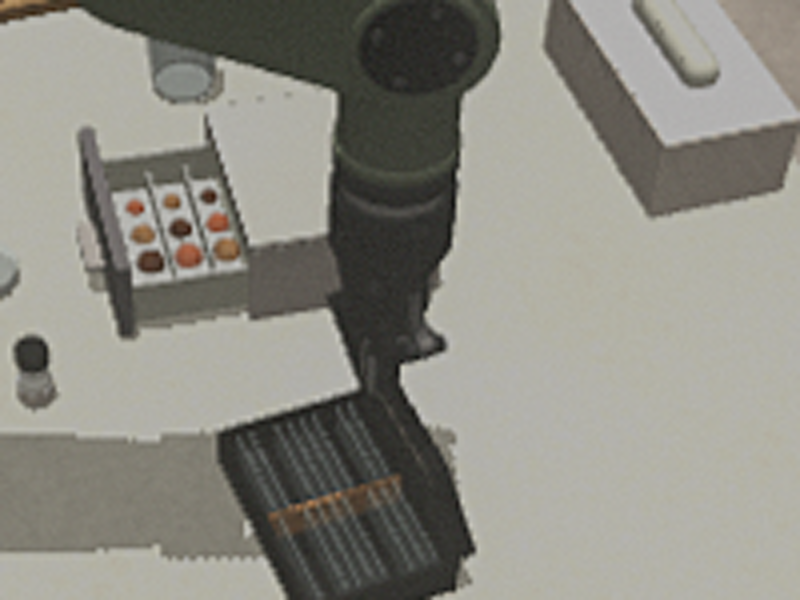

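```bash
python3 - <<'E'
from h import *
s=cams.read_camera("side");t=cams.read_camera("top");w=cams.read_camera("wrist")
X=np.array([.991,.131,0]);Y=np.array([-.131,.991,0]);Z=np.array([0,0,1.]);H=np.array([610,-20,32.])
for a in(1.4,1.2,1.0,.8):
  for y in(84,-84):
    P=H+Y*y+X*(-110*np.cos(a)+13*np.sin(a))+Z*(110*np.sin(a)+13*np.cos(a))
    u,v=proj(s,P);u2,v2=proj(w,P);print(a,y,(u-190)*4,(v-80)*4,"wrist",u2,v2)
r=robot.read_state();print(r["position"],r["wrist_force"],r["moment"]);u,v=proj(s,r["position"]);print((u-190)*4,(v-80)*4)
cv2.imwrite("pics/w2.png",np.vstack([np.hstack([w["image"]]),])[:,:,::-1])
E
```

```text
1.4 84 354.60766957466285 283.1919278275536 wrist 68.8408315649603 204.64830493531446
1.4 -84 460.6694242915512 459.88412377237853 wrist 401.6424624774222 204.33997314750928
1.2 84 324.77649685160463 294.90736870315106 wrist 79.70365222606449 240.79148663556356
1.2 -84 428.64477905018384 472.9882023489529 wrist 392.5548284472645 240.49301358386282
1.0 84 296.1815499469153 310.6866722633075 wrist 92.71969830066209 267.0993431879382
1.0 -84 397.6566668446858 489.98350197881643 wrist 381.6367761823873 266.8179055292864
0.8 84 270.182816523532 329.7736162924077 wrist 106.2876413318117 283.27077310990353
0.8 -84 369.19879679240785 510.04495711634104 wrist 370.23635971468065 283.0103998427367
[580.24762039 -30.29309141 104.99694526] [-5.04402637  1.89860151 18.27707042] [0.37883681 0.71526135 0.0216    ]
371.45265579052784 423.06870852630675
```

View pics/w2.png

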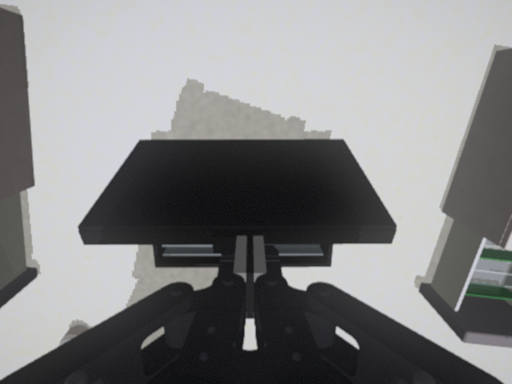

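```bash
python3 - <<'E'
from h import *
w=cams.read_camera("wrist")
r=robot.read_state();p=r["position"];R=r["orientation"]
print(p,r["wrist_force"])
for dx in(-11,0,11):
  for dz in(0,-19,-50): print(dx,dz,proj(w,p+R@[dx,0,dz]))
crop(w,150,150,200,150,4,"pics/w3.png")
E
```

```text
[580.31451287 -30.30097689 105.01559478] [-5.18908598  2.43700398 18.19429494]
-11 0 (np.float64(248.20994789862294), np.float64(236.35729643643404))
-11 -19 (np.float64(248.05863723300587), np.float64(250.52565096244683))
-11 -50 (np.float64(247.73491622872223), np.float64(280.8380809388917))
0 0 (np.float64(248.17567170068378), np.float64(220.94296199622676))
0 -19 (np.float64(248.01804475965145), np.float64(233.82139006046685))
0 -50 (np.float64(247.67900265436262), np.float64(261.5217903544449))
11 0 (np.float64(248.14020076086072), np.float64(204.9913406900597))
11 -19 (np.float64(247.97589170249165), np.float64(216.47493131020343))
11 -50 (np.float64(247.62050545354865), np.float64(241.31294228415265))
```

View pics/w3.png

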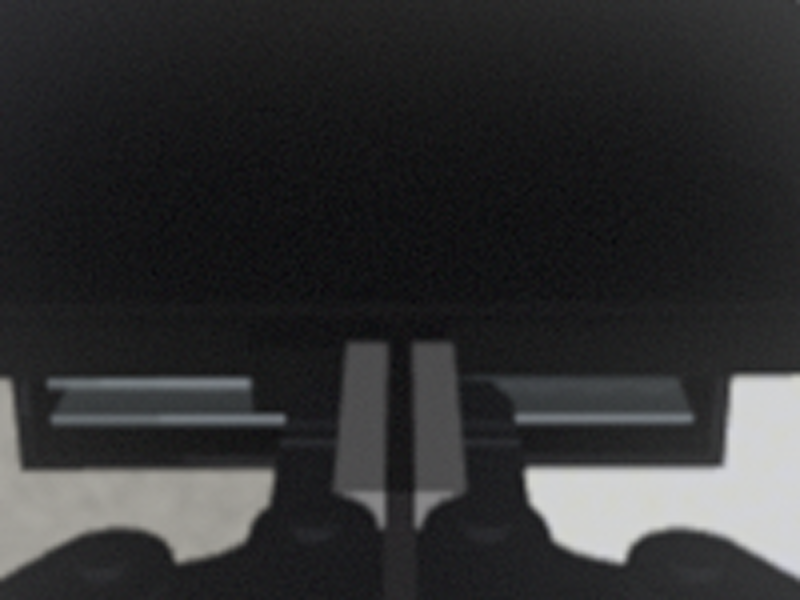

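```bash
python3 - <<'E'
from h import *
g=lambda i:(255*np.clip(cv2.GaussianBlur(i,(3,3),0)/110.,0,1)**.6).astype(np.uint8)[:,:,::-1]
s=cams.read_camera("side");t=cams.read_camera("top");w=cams.read_camera("wrist")
r=lambda i,W,H:cv2.resize(i,(W,H),interpolation=cv2.INTER_CUBIC)
S=r(g(s["image"][145:225,265:310]),320,568)
W=r(g(w["image"][180:276,188:308]),470,376)
u,v=map(int,proj(t,robot.read_state()["position"]));print(u,v)
T=r(g(t["image"][v-24:v+24,u-59:u+59]),470,192)
cv2.imwrite("pics/e.png",np.hstack([S,np.vstack([W,T])]))
E
```

```text
266 177
```

View pics/e.png

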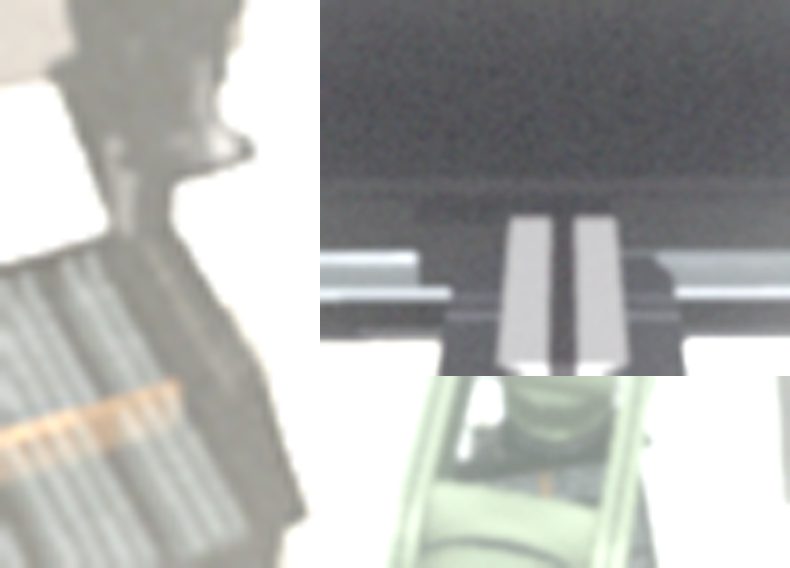

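```bash
python3 - <<'E'
from h import *
np.set_printoptions(precision=3,suppress=True)
w=cams.read_camera("wrist")
def pose(c,px):
    obj=np.array([[-110,84,0],[-110,-84,0],[0,-84,0],[0,84,0]],float)
    K=np.array([[c["fx"],0,c["cx"]],[0,c["fy"],c["cy"]],[0,0,1]])
    ok,rv,tv=cv2.solvePnP(obj,np.array(px,float),K,None,flags=cv2.SOLVEPNP_IPPE)
    M=np.array(c["attitude"])@np.diag([1,-1,-1]);R=M@cv2.Rodrigues(rv)[0];t=M@tv[:,0]+c["origin"]
    print("R",R.tolist(),"origin",t,"edge",t+R@[-110,0,0],"angle",np.arctan2(-R[2,0],np.hypot(R[0,0],R[1,0])))
pose(w,[(80,229),(395,227),(343,140),(140,140)])
i=w["image"].astype(int).sum(2)
# line finding on gray along columns
for u in(110,150,200,300,340,370): print(u,i[125:245:2,u])
s=robot.read_state();print(s["time_s"])
j=cv2.imread("pics/w1.png")[:,:400].astype(int).sum(2)
for u in(150,185,190,195,200,205,240): print(u,j[145:220:2,u])
E
```

```text
R [[0.28768949381374104, -0.13157488430078954, 0.9486426118251411], [0.04278908677055864, 0.9912947573117689, 0.1245142489016436], [-0.9567673955578404, 0.004770109792523211, 0.2908150560924111]] origin [621.481 -19.089  33.232] edge [589.835 -23.796 138.477] angle 1.2756768387614479
110 [634 637 639 638 637 636 637 637 639 640 640 642 642 640 637 636 637 638
 637 639 638 636 636 638 638 638 642 606 344 144 138 144 137 139 133 131
 139 134 127 131 129 138 132 136 136 129 126 128 130 125 135 136 145 135
 140 146 149 146 146 149]
150 [636 638 637 636 620 626 629 496 170 149 148 150 144 146 139 129 130 124
 122 120 121 124 115 109 104 106 116  97  94 104  94  86  90  88  96  83
  86  85  84  89  80  87  73  84  82  73  85  88  87  91  89 104 101  98
 103 109 107 110 122 126]
200 [489 492 486 479 479 481 474 360 127 119 115 109 114 109 110 107  94  93
  88  92  84  88  85  78  76  78  80  64  74  72  75  69  71  56  53  60
  52  60  53  67  61  63  58  58  64  65  61  65  62  65  61  76  55  82
  78  84  72  81  74  89]
300 [473 477 472 468 470 469 464 328 149 147 145 140 131 127 121 121
[... 1103 characters left out ...]
57 163 160 160 160 156 153 160 156 159 160 240 282
 204 101]
195 [366 356 347 349 339 137  89  86  80  78  74  64  70  64  64  52  62  46
  57  47  55  39  44  41  43  35  31  30  31  31  30  32  22  37  55  77
  78  68]
200 [365 355 358 351 343 140  85  82  81  80  73  77  68  70  57  65  55  46
  58  74 162 165 157 160 162 161 159 157 160 154 158 157 155 160 240 278
 172  74]
205 [354 361 360 350 342 143  86  86  81  84  78  75  70  64  65  61  60  50
  51  55 126 134 143 154 156 156 161 161 158 158 161 158 158 156 190  56
  31  40]
240 [488 371 376 367 360 161 112 109 109 109 106  95  93  94  90  93  85  87
  87  81  79  78  73  72  74  76  67  73  70  79  85  94  86  90  87  86
  93 107]
```

Evidence now agrees: lid at 1.276 rad with its edge at z≈138, and the fingertips are resting on the lid's edge. So the real finger end seems to sit about 30 mm above the reported TCP. I'll lift off, go back behind the lid, and measure the tip against the bright bench.

{"method": "carry_out", "body": {"rows": [{"delta_rot": [0,0,0],"travel": [0,0,-10],"gripper": 1},{"delta_rot": [0,0,0],"travel": [0,0,-15],"gripper": 1},{"delta_rot": [0,0,0],"travel": [0,0,-20],"gripper": 1},{"delta_rot": [0,0,0],"travel": [0,0,-20],"gripper": 1},{"delta_rot": [0,0,0],"travel": [0,0,0],"gripper": 1}]}}

```text
time_s: 5.55
position: [580.6, -30.9, 168.8]
orientation: [[0.991, 0.131, 0.007], [0.131, -0.991, -0.001], [0.007, 0.002, -1.0]]
wrist_force: [-0.1, 1.1, 0.6]
width: 0.001
grasp_force: 0.0
```

{"method": "carry_out", "body": {"rows": [{"delta_rot": [0,0,0],"travel": [25,0,0],"gripper": 1},{"delta_rot": [0,0,0],"travel": [25,0,0],"gripper": 1},{"delta_rot": [0,0,0],"travel": [25,0,0],"gripper": 1},{"delta_rot": [0,0,0],"travel": [0,0,0],"gripper": 1},{"delta_rot": [0,0,0],"travel": [0,0,0],"gripper": 1}]}}

```text
time_s: 6.05
position: [651.5, -20.4, 163.4]
orientation: [[0.991, 0.131, -0.003], [0.131, -0.991, 0.0], [-0.003, -0.001, -1.0]]
wrist_force: [-0.7, 0.5, 0.1]
width: 0.003
grasp_force: 0.0
```

```bash
python3 - <<'E'
from h import *
np.set_printoptions(linewidth=200)
w=cams.read_camera("wrist");s=cams.read_camera("side");r=robot.read_state();p=r["position"];R=r["orientation"]
print(p,r["wrist_force"],r["width"])
i=w["image"].astype(int).sum(2)
for u in(225,231,240,250,260,270): print(u,i[190:290:2,u])
g=s["image"].astype(int).sum(2)
for dz in(0,-15,-30,-45):print(dz,proj(s,p+R@[0,0,dz]))
u,v=map(int,proj(s,p));print(u,v)
for y in range(v-25,v+8,2):print(y,g[y,u-16:u+17:2])
E
```

```text
[651.16448108 -20.52453963 164.07088907] [-0.24957639 -0.06942457 -0.27717451] -0.0003541034405189413
225 [368 362 355 347 190  84  87  90  83  71  81  84  74  70  79  71  71  59  61  55  64  50  62  45  53  52  47  53  35  48  44  37  47  60  55  73  39  37  48  35  32  13  38  42  29  47  62  52  37
  37]
231 [361 360 357 351 192  90  96  85  85  89  80  71  81  80  78  77  70  68  55  63  51  51  50  48  37  54  61  40  65  48  50  34  46  61  43  72  28  41  30  38  35  46  45  44  27  29  59  61  43
  27]
240 [363 360 356 349 196  88  96  96  80  76  88  71  66  71  56  65  63  59  63  63  51  48  43 150 162 161 159 167 163 159 157 158 165 162 161 163 160 161 155 158 153 184 269  94  50  24  48  47  31
  37]
250 [347 351 349 336 183  83  84  84 100  83  74  75  80  70  63  69  64  61  50  50  58  39  41  42  34  38  48  51  51  31  29  34  28  41  36  40  44  27  34  47  29  44  81  74  64  64  70  79  67
  77]
260 [356 350 346 338 184  88  75  80  86  77  86  74  62  70  70  66  69  57  62  51  44  30  50 144 166 161 162 166 169 163 156 154 163 162 155 163 159 161 160 162 158 1
[... 1083 characters left out ...]
3 136 141 103 517 516 506 513 516]
154 [504 530 524 523 516 510 517 522 426 457 489 534 524 519 509 517 514]
156 [516 513 518 517 513 508 511 516 519 518 512 512 515 517 517 510 510]
158 [516 511 509 515 512 512 516 519 520 520 517 517 516 519 517 504 514]
160 [516 509 510 521 513 513 513 518 519 511 516 517 520 512 512 507 511]
162 [514 510 515 516 519 513 515 513 519 510 519 512 517 513 524 523 514]
164 [516 516 516 518 517 521 512 518 517 518 513 521 515 518 517 519 513]
166 [518 513 514 516 521 518 520 519 516 522 520 516 514 517 519 514 515]
168 [518 511 519 516 516 516 514 517 513 514 516 519 514 518 517 517 517]
170 [507 519 513 521 523 512 515 514 520 513 512 513 513 521 517 518 521]
```

Confirmed: in the side view the finger ends at row 153.5, 35 mm above the reported TCP. I'll plan with tip z = reported z + 35. Going down behind the lid and pushing.

{"method": "carry_out", "body": {"rows": [{"delta_rot": [0,0,0],"travel": [0,0,20],"gripper": 1},{"delta_rot": [0,0,0],"travel": [0,0,20],"gripper": 1},{"delta_rot": [0,0,0],"travel": [0,0,20],"gripper": 1},{"delta_rot": [0,0,0],"travel": [0,0,20],"gripper": 1},{"delta_rot": [0,0,0],"travel": [0,0,8],"gripper": 1}]}}

```text
time_s: 6.65
position: [649.7, -20.3, 74.6]
orientation: [[0.991, 0.13, -0.005], [0.13, -0.991, 0.001], [-0.005, -0.001, -1.0]]
wrist_force: [-0.3, 0.2, 0.2]
width: -0.005
grasp_force: 0.0
```

{"method": "carry_out", "body": {"rows": [{"delta_rot": [0,0,0],"travel": [-10,0,0],"gripper": 1},{"delta_rot": [0,0,0],"travel": [-10,0,0],"gripper": 1},{"delta_rot": [0,0,0],"travel": [-10,0,0],"gripper": 1},{"delta_rot": [0,0,0],"travel": [-6,0,0],"gripper": 1},{"delta_rot": [0,0,0],"travel": [-6,0,0],"gripper": 1}]}}

```text
time_s: 7.15
position: [610.7, -26.2, 78.2]
orientation: [[0.991, 0.131, 0.002], [0.131, -0.991, -0.0], [0.002, 0.001, -1.0]]
wrist_force: [0.6, -0.0, 0.6]
width: 0.003
grasp_force: 0.0
```

{"method": "carry_out", "body": {"rows": [{"delta_rot": [0,0,0],"travel": [-4,0,0],"gripper": 1},{"delta_rot": [0,0,0],"travel": [-4,0,0.5],"gripper": 1},{"delta_rot": [0,0,0],"travel": [-4,0,0.5],"gripper": 1},{"delta_rot": [0,0,0],"travel": [-4,0,1],"gripper": 1},{"delta_rot": [0,0,0],"travel": [0,0,0],"gripper": 1}]}}

```text
time_s: 7.65
position: [594.2, -28.1, 74.8]
orientation: [[0.991, 0.131, -0.001], [0.131, -0.991, 0.0], [-0.001, -0.0, -1.0]]
wrist_force: [0.8, 0.3, 0.5]
width: -0.002
grasp_force: 0.0
```

```bash
python3 - <<'E'
from h import *
np.set_printoptions(linewidth=200)
w=cams.read_camera("wrist");r=robot.read_state();print(r["position"],r["wrist_force"])
i=w["image"].astype(int).sum(2)
for u in(120,150,340):print(u,i[120:300:3,u])
X=np.array([.991,.131,0]);Y=np.array([-.131,.991,0]);Z=np.array([0,0,1.]);H=np.array([610,-20,32.])
for a in(1.4,1.2,1.0,.8):
    print(a,[np.round(proj(w,H+Y*84+X*(-q*np.cos(a)+13*np.sin(a))+Z*(q*np.sin(a)+13*np.cos(a)))) for q in(110,0)])
E
```

```text
[594.38378634 -28.04652594  74.81334576] [ 0.77278895 -0.37073205 -0.73892983]
120 [649 643 645 649 647 650 648 641 645 645 647 647 651 651 652 652 652 650 650 638 570 270 155 158 154 155 148 150 146 151 143 136 130 130 126 122 127 120 118 107 114 119 111 108 110 105  98 105  88
  97  91  92  81  89  94  64  86  84  91  92]
150 [646 651 650 649 646 648 652 652 648 650 648 559 495 479 483 424 143 151 139 137 137 130 126 120 119 112 109 106  99 104  94  99  97  87  92  85  79  74  83  79  83  65  68  80  75  81  82  82  76
  75  77  82  74  74  77  73  81  70  68  68]
340 [644 640 642 641 645 643 645 647 647 648 644 631 645 642 622 464 175 172 161 164 153 154 154 146 138 130 135 125 125 114 108 102 104 103  92  96  83  95  73  79  83  76  70  76  87  84  82  76  74
  89  77  81  81  84  74  80  77  81  79  70]
1.4 [array([ 35., 261.]), array([127., 163.])]
1.2 [array([ 51., 300.]), array([126., 164.])]
1.0 [array([ 69., 325.]), array([125., 167.])]
0.8 [array([ 87., 337.]), array([124., 169.])]
```

Force is about +0.8 N in x and the lid is swinging. Continuing along the arc.

{"method": "carry_out", "body": {"rows": [{"delta_rot": [0,0,0],"travel": [-4,0,1.5],"gripper": 1},{"delta_rot": [0,0,0],"travel": [-4,0,2],"gripper": 1},{"delta_rot": [0,0,0],"travel": [-4,0,2.5],"gripper": 1},{"delta_rot": [0,0,0],"travel": [-4,0,2.5],"gripper": 1},{"delta_rot": [0,0,0],"travel": [-4,0,3],"gripper": 1}]}}

```text
time_s: 8.2
position: [574.7, -30.8, 63.4]
orientation: [[0.991, 0.131, -0.0], [0.131, -0.991, -0.0], [-0.0, 0.0, -1.0]]
wrist_force: [0.3, 0.6, 1.4]
width: 0.001
grasp_force: 0.4
```

{"method": "carry_out", "body": {"rows": [{"delta_rot": [0,0,0],"travel": [-4,0,3],"gripper": 1},{"delta_rot": [0,0,0],"travel": [-4,0,3],"gripper": 1},{"delta_rot": [0,0,0],"travel": [-4,0,4],"gripper": 1},{"delta_rot": [0,0,0],"travel": [-3,0,4],"gripper": 1},{"delta_rot": [0,0,0],"travel": [-3,0,4],"gripper": 1}]}}

```text
time_s: 8.7
position: [556.8, -33.1, 45.1]
orientation: [[0.991, 0.131, -0.0], [0.131, -0.991, 0.0], [-0.0, -0.0, -1.0]]
wrist_force: [-0.3, -0.0, 1.0]
width: -0.001
grasp_force: 0.4
```

```bash
python3 - <<'E'
from h import *
w=cams.read_camera("wrist");s=cams.read_camera("side");r=robot.read_state();print(r["position"],r["wrist_force"])
i=np.hstack([cv2.resize(w["image"],(400,300)),cv2.resize(s["image"][80:230,190:390],(400,300))])
cv2.imwrite("pics/f.png",i[:,:,::-1])
E
```

```text
[556.04224242 -32.89624556  44.50076149] [ 0.54879467  0.3543565  -0.10301495]
```

{"method": "carry_out", "body": {"rows": [{"delta_rot": [0,0,0],"travel": [-2,0,4],"gripper": 1},{"delta_rot": [0,0,0],"travel": [-2,0,4],"gripper": 1},{"delta_rot": [0,0,0],"travel": [-2,0,4],"gripper": 1},{"delta_rot": [0,0,0],"travel": [-2,0,4],"gripper": 1},{"delta_rot": [0,0,0],"travel": [-1,0,4],"gripper": 1}]}}

```text
time_s: 9.3
position: [548.0, -34.2, 25.1]
orientation: [[0.991, 0.131, -0.001], [0.131, -0.991, 0.0], [-0.001, -0.0, -1.0]]
wrist_force: [0.1, 0.5, 1.6]
width: 0.002
grasp_force: 0.4
```

{"method": "carry_out", "body": {"rows": [{"delta_rot": [0,0,0],"travel": [-1,0,3],"gripper": 1},{"delta_rot": [0,0,0],"travel": [-1,0,2],"gripper": 1},{"delta_rot": [0,0,0],"travel": [0,0,2],"gripper": 1},{"delta_rot": [0,0,0],"travel": [0,0,1],"gripper": 1},{"delta_rot": [0,0,0],"travel": [0,0,0],"gripper": 1}]}}

```text
time_s: 9.8
position: [546.4, -34.5, 17.4]
orientation: [[0.991, 0.131, -0.0], [0.131, -0.991, 0.0], [-0.0, -0.0, -1.0]]
wrist_force: [0.6, -0.6, 0.1]
width: -0.0
grasp_force: 0.0
```

{"method": "carry_out", "body": {"rows": [{"delta_rot": [0,0,0],"travel": [0,0,1],"gripper": 1},{"delta_rot": [0,0,0],"travel": [0,0,1],"gripper": 1},{"delta_rot": [0,0,0],"travel": [0,0,1],"gripper": 1},{"delta_rot": [0,0,0],"travel": [0,0,0],"gripper": 1}]}}

```text
time_s: 10.2
position: [546.4, -34.5, 14.5]
orientation: [[0.991, 0.131, 0.0], [0.131, -0.991, -0.0], [0.0, 0.0, -1.0]]
wrist_force: [1.0, 0.1, 0.4]
width: -0.002
grasp_force: 0.0
```

{"method": "carry_out", "body": {"rows": [{"delta_rot": [0,0,0],"travel": [0,0,1],"gripper": 1},{"delta_rot": [0,0,0],"travel": [0,0,1],"gripper": 1},{"delta_rot": [0,0,0],"travel": [0,0,0],"gripper": 1}]}}

```text
time_s: 10.5
position: [546.3, -34.5, 12.4]
orientation: [[0.991, 0.131, -0.0], [0.131, -0.991, 0.0], [-0.0, -0.0, -1.0]]
wrist_force: [0.2, 1.0, -1.0]
width: 0.001
grasp_force: 0.0
```

{"method": "carry_out", "body": {"rows": [{"delta_rot": [0,0,0],"travel": [0,0,1],"gripper": 1},{"delta_rot": [0,0,0],"travel": [0,0,1],"gripper": 1},{"delta_rot": [0,0,0],"travel": [0,0,0],"gripper": 1}]}}

```text
time_s: 10.8
position: [546.3, -34.5, 10.4]
orientation: [[0.991, 0.131, -0.0], [0.131, -0.991, 0.0], [-0.0, -0.0, -1.0]]
wrist_force: [-0.1, 0.1, -0.2]
width: 0.001
grasp_force: 0.0
```

{"method": "carry_out", "body": {"rows": [{"delta_rot": [0,0,0],"travel": [0,0,1],"gripper": 1},{"delta_rot": [0,0,0],"travel": [0,0,0.5],"gripper": 1},{"delta_rot": [0,0,0],"travel": [0,0,0],"gripper": 1}]}}

```text
time_s: 11.1
position: [546.4, -34.5, 9.0]
orientation: [[0.991, 0.131, -0.0], [0.131, -0.991, 0.0], [-0.0, -0.0, -1.0]]
wrist_force: [0.1, 0.5, 0.2]
width: -0.003
grasp_force: 0.0
```

{"method": "carry_out", "body": {"rows": [{"delta_rot": [0,0,0],"travel": [0,0,0.5],"gripper": 1},{"delta_rot": [0,0,0],"travel": [0,0,0.5],"gripper": 1},{"delta_rot": [0,0,0],"travel": [0,0,0.5],"gripper": 1},{"delta_rot": [0,0,0],"travel": [0,0,0],"gripper": 1}]}}

```text
time_s: 11.5
position: [546.4, -34.5, 7.5]
orientation: [[0.991, 0.131, -0.0], [0.131, -0.991, 0.0], [-0.0, -0.0, -1.0]]
wrist_force: [0.9, 0.2, -0.1]
width: 0.0
grasp_force: 0.0
```

{"method": "carry_out", "body": {"rows": [{"delta_rot": [0,0,0],"travel": [0,0,0.5],"gripper": 1},{"delta_rot": [0,0,0],"travel": [0,0,0.5],"gripper": 1},{"delta_rot": [0,0,0],"travel": [0,0,0.5],"gripper": 1},{"delta_rot": [0,0,0],"travel": [0,0,0],"gripper": 1}]}}

```text
time_s: 11.9
position: [546.4, -34.5, 6.0]
orientation: [[0.991, 0.131, 0.0], [0.131, -0.991, 0.0], [0.0, -0.0, -1.0]]
wrist_force: [0.8, -0.9, -1.3]
width: 0.001
grasp_force: 0.0
```

```bash
python3 - <<'E'
from h import *
w=cams.read_camera("wrist");s=cams.read_camera("side");r=robot.read_state();print(r["position"],r["wrist_force"])
a=cv2.resize(w["image"],(400,300));b=cv2.resize(s["image"][80:230,190:390],(400,300))
c=cams.read_camera("top")["image"]; c=cv2.resize(c[140:240,210:343],(400,300))
i=np.vstack([np.hstack([a,b]),np.hstack([c,cv2.convertScaleAbs(b,alpha=2.2)])])
cv2.imwrite("pics/f.png",i[:,:,::-1])
E
```

```text
[546.49757882 -34.47706546   6.04860267] [ 0.43769836 -0.67345451  0.39089817]
```

View pics/f.png

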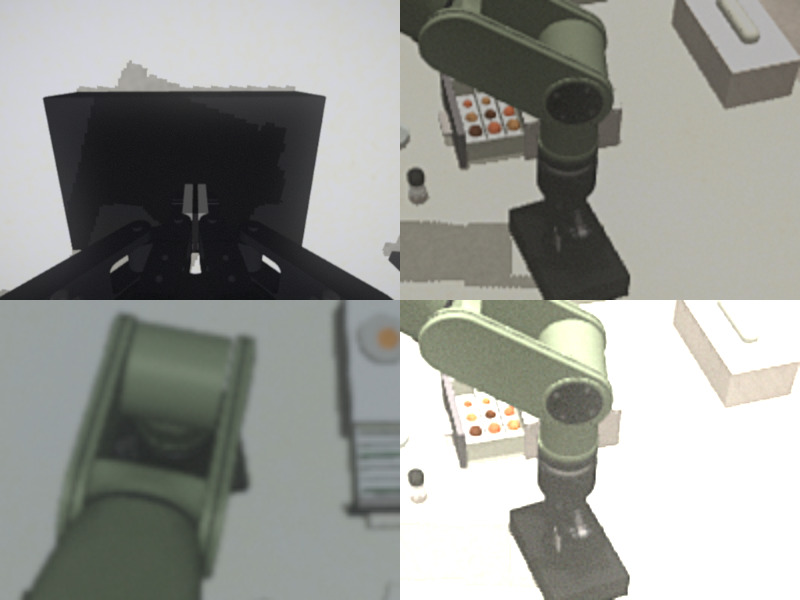

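Nearly shut (lid face fills (45–325, 95–248) in the wrist view), with no contact force yet. Continuing gently until force shows.

{"method": "carry_out", "body": {"rows": [{"delta_rot": [0,0,0],"travel": [0,0,0.5],"gripper": 1},{"delta_rot": [0,0,0],"travel": [0,0,0.5],"gripper": 1},{"delta_rot": [0,0,0],"travel": [0,0,0.5],"gripper": 1},{"delta_rot": [0,0,0],"travel": [0,0,0],"gripper": 1}]}}

```text
time_s: 12.45
position: [546.6, -34.5, 5.8]
orientation: [[0.991, 0.131, -0.0], [0.131, -0.991, -0.0], [-0.0, 0.0, -1.0]]
wrist_force: [-2.6, 0.3, 7.7]
width: 0.001
grasp_force: 4.1
```

{"method": "carry_out", "body": {"rows": [{"delta_rot": [0,0,0],"travel": [0,0,0.5],"gripper": 1},{"delta_rot": [0,0,0],"travel": [0,0,0.5],"gripper": 1},{"delta_rot": [0,0,0],"travel": [0,0,0.5],"gripper": 1},{"delta_rot": [0,0,0],"travel": [0,0,0],"gripper": 1}]}}

```text
time_s: 12.85
position: [546.6, -34.5, 5.6]
orientation: [[0.991, 0.131, -0.0], [0.131, -0.991, -0.0], [-0.0, 0.0, -1.0]]
wrist_force: [-6.9, 0.8, 16.1]
width: 0.002
grasp_force: 8.4
```

```bash
python3 - <<'E'
from h import *
np.set_printoptions(linewidth=220)
r=robot.read_state();print(r["position"],r["wrist_force"],r["moment"],r["qpos"])
w=cams.read_camera("wrist");i=w["image"].astype(int).sum(2)
for u in(75,90,105,115,385,400): print(u,i[112:330:4,u])
X=np.array([.991,.131,0]);Y=np.array([-.131,.991,0]);Z=np.array([0,0,1.]);H=np.array([610,-20,32.])
for a in(0,.05,.1,.15,.2):
    print(a,[np.round(proj(w,H+Y*y+X*(-q*np.cos(a)+13*np.sin(a))+Z*(q*np.sin(a)+13*np.cos(a)))) for q in(0,110) for y in(84,-84)],"boxtop",np.round(proj(w,H+Y*84-X*110)))
E
```

```text
[546.57425783 -34.53223573   5.63478297] [-6.93546423  0.77073702 16.06701255] [ 0.20208037  1.2100278  -0.00526806] [-2.20960530e-01  3.76971801e-01  1.75331422e+00 -3.37694951e-04  1.01162947e+00  1.21848145e+00]
75 [643 643 614 110 132 134 145 141 139 149 146 146 138 145 132 145 150 145 147 145 145 153 153 150 151 158 157 156 155 219 397 542 623 646 643 637 631 636 641 634 628 633 634 636 637 638 630 630 633 630 627 628 626 630
 625]
90 [644 647 142 114 139 140 138 131 133 134 131 136 130 132 137 135 134 135 132 135 137 139 133 137 140 139 149 152 146 144 152 147 154 141 130 135 145 140 141 141 139 146 151 148 143 145 144 147 200 388 532 604 608 614
 318]
105 [493 468 110 122 144 143 144 141 131 138 129 129 129 126 129 126 125 124 117  90  84  95 100  91  88  91 100 105  99 105 102 109 106 107 110 116 114 122 127 120 126 123 119 128 120 126 122 122 124 125 127 122 117 114
 125]
115 [542 448 111 119 147 136 122 112 107 109 100  93  89  88  89  76  84  67  88  83  91  79  79  92  88  82  86  83  87  91 101  94  96  94  91  97 100 104 105 107 100 108 113 110 107 113 109 112 119 114 1
[... 314 characters left out ...]
75 177 176 180 176 174 175 179 177 182 184 173 175 258 414 548 614 642 641 638 635 633 638 635 629 631 638 634 630 635 632 634 636 637 633 628 625 629 213
 144]
0 [array([ 51., 125.]), array([417., 125.]), array([ 90., 322.]), array([385., 322.])] boxtop [101. 307.]
0.05 [array([ 51., 124.]), array([417., 124.]), array([ 85., 328.]), array([389., 328.])] boxtop [101. 307.]
0.1 [array([ 51., 122.]), array([418., 122.]), array([ 79., 333.]), array([394., 333.])] boxtop [101. 307.]
0.15 [array([ 51., 121.]), array([418., 121.]), array([ 73., 339.]), array([399., 339.])] boxtop [101. 307.]
0.2 [array([ 50., 119.]), array([418., 119.]), array([ 67., 345.]), array([404., 345.])] boxtop [101. 307.]
```

Lid is shut: firm contact at 16 N with the outline matching angle ≈ 0. I'll lift off, turn and go to the front of the wide drawer.

{"method": "carry_out", "body": {"rows": [{"delta_rot": [0,0,0],"travel": [0,0,-10],"gripper": 1},{"delta_rot": [0,0,0],"travel": [0,0,-35],"gripper": 1},{"delta_rot": [0,0,0],"travel": [0,0,-40],"gripper": 1},{"delta_rot": [0,0,0.85],"travel": [0,0,-40],"gripper": 1},{"delta_rot": [0,0,0.85],"travel": [0,0,-30],"gripper": 1}]}}

```text
time_s: 13.4
position: [547.5, -34.7, 161.0]
orientation: [[1.0, -0.02, 0.004], [-0.02, -1.0, -0.001], [0.004, 0.001, -1.0]]
wrist_force: [0.8, -0.3, 0.0]
width: -0.002
grasp_force: 0.0
```

{"method": "carry_out", "body": {"rows": [{"delta_rot": [0,0,0],"travel": [-20,-41,0],"gripper": 1},{"delta_rot": [0,0,0],"travel": [-20,-41,0],"gripper": 1},{"delta_rot": [0,0,0],"travel": [-20,-41,0],"gripper": 1},{"delta_rot": [0,0,0],"travel": [-20,-41,0],"gripper": 1},{"delta_rot": [0,0,0],"travel": [-20,-41,0],"gripper": 1}]}}

```text
time_s: 13.9
position: [449.1, 173.6, 158.3]
orientation: [[1.0, -0.018, 0.001], [-0.018, -1.0, 0.0], [0.001, -0.0, -1.0]]
wrist_force: [0.2, 0.5, -0.5]
width: 0.001
grasp_force: 0.0
```

{"method": "carry_out", "body": {"rows": [{"delta_rot": [0,0,0],"travel": [-19,-41,0],"gripper": 1},{"delta_rot": [0,0,0],"travel": [-19,-41,0],"gripper": 1},{"delta_rot": [0,0,0],"travel": [0,0,0],"gripper": 1},{"delta_rot": [0,0,0],"travel": [0,0,0],"gripper": 1}]}}

```text
time_s: 14.3
position: [412.8, 255.6, 158.1]
orientation: [[1.0, -0.014, 0.0], [-0.014, -1.0, -0.0], [0.0, 0.0, -1.0]]
wrist_force: [0.4, -0.5, 0.5]
width: -0.002
grasp_force: 0.0
```

```bash
python3 - <<'E'
from h import *
np.set_printoptions(linewidth=220)
w=cams.read_camera("wrist");s=cams.read_camera("side");r=robot.read_state();print(r["position"],r["orientation"][:,0],r["wrist_force"])
# tip in side view, and lid check
g=s["image"].astype(int).sum(2);p=r["position"];u,v=map(int,proj(s,p))
print(proj(s,p+[0,0,35]),proj(s,p+[0,0,40]))
for y in range(v-26,v+2,2):print(y,g[y,u-16:u+17:2])
# box outline predicted vs lid shut in side: upper-left free corner
X=np.array([.991,.131,0]);Y=np.array([-.131,.991,0]);H=np.array([610,-20,45.])
for b in(0,-110): print([np.round(proj(s,H+X*b+Y*y)) for y in(84,-84)])
i=w["image"].astype(int).sum(2)
for a in (433,448): print([np.round(proj(w,[a,y,78])) for y in(335,180)])
for u in(60,80,100,400,420,440):print(u,i[60:330:5,u])
E
```

```text
[413.76997818 254.13800057 158.06522476] [ 9.99841367e-01 -1.78083583e-02  3.20634674e-04] [-0.25228412  0.35996434  0.02242974]
(np.float64(199.76236235913086), np.float64(101.81687893875039)) (np.float64(199.62672094041616), np.float64(100.41844593692167))
85 [167 148 155 188 467 136 190 131 204 350 142 458 505 501 495 497 500]
87 [470 465 524 516 514 333  95 127 194 188  98 452 503 492 500 494 491]
89 [502 496 498 501 503 445  84 113 139 116  90 516 499 499 496 497 497]
91 [497 498 502 501 499 537 149 128 127 120  95 497 498 494 491 490 496]
93 [498 498 495 494 498 525 170 125 128 109 446 509 502 501 499 498 499]
95 [492 499 497 499 491 513 254 135 119 113 462 500 498 492 501 495 499]
97 [496 501 497 496 498 501 300 125 124 117 435 499 499 493 494 496 499]
99 [500 499 496 497 498 500 384 131 131 102 327 509 494 496 496 493 494]
101 [504 500 501 503 500 498 479 205 312 365 488 500 495 496 495 497 499]
103 [498 502 497 499 496 497 503 512 508 505 499 497 495 491 499 488 499]
105 [497 502 491 498 488 499 500 495 494 492 494 495 496 499 495 494 492]
107 [496 499 496 492 496 498 496 49
[... 988 characters left out ...]
2 421 413 412 413 412 412 410  77]
400 [412 413 410 415 419 416 422 416 416 419 416 420 423 423 426 425 424 420 421 420 426 427 419 426 426 420 419 422 422 422 422 428 426 417 422 420 417 416 426 422 420 421 416 421 421 415 424 416 417 417 417 414 415  81]
420 [410 408 415 409 415 418 419 412 419 415 416 417 420 419 425 420 419 427 419 419 427 421 426 426 422 421 420 413 426 428 421 417 415 415 420 414 417 422 417 425 424 419 422 420 416 415 421 416 412 415 414 410 408 408]
440 [409 401 409 412 411 407 410 406 413 412 411 415 418 417 419 419 413 416 418 419 418 417 418 415 418 418 421 418 421 425 415 417 414 415 416 421 420 416 421 418 417 417 419 421 417 419 413 413 415 411 408 407 411 411]
```

Tip offset is about 37 mm; the panel face is at x≈447 and the finger face at 424. Descending in front of the plain part of the panel.

{"method": "carry_out", "body": {"rows": [{"delta_rot": [0,0,0],"travel": [0,0,29],"gripper": 1},{"delta_rot": [0,0,0],"travel": [0,0,29],"gripper": 1},{"delta_rot": [0,0,0],"travel": [0,0,29],"gripper": 1},{"delta_rot": [0,0,0],"travel": [0,0,29],"gripper": 1},{"delta_rot": [0,0,0],"travel": [0,0,26],"gripper": 1}]}}

```text
time_s: 14.9
position: [414.1, 253.1, 14.8]
orientation: [[1.0, -0.02, -0.0], [-0.02, -1.0, -0.0], [-0.0, 0.0, -1.0]]
wrist_force: [-0.3, -0.1, 0.2]
width: 0.005
grasp_force: 0.0
```

{"method": "carry_out", "body": {"rows": [{"delta_rot": [0,0,0],"travel": [0,0,0],"gripper": 1},{"delta_rot": [0,0,0],"travel": [4,0,0],"gripper": 1},{"delta_rot": [0,0,0],"travel": [4,0,0],"gripper": 1},{"delta_rot": [0,0,0],"travel": [4,0,0],"gripper": 1},{"delta_rot": [0,0,0],"travel": [4,0,0],"gripper": 1}]}}

```text
time_s: 15.4
position: [431.2, 254.9, 17.5]
orientation: [[1.0, -0.017, 0.003], [-0.017, -1.0, 0.001], [0.003, -0.001, -1.0]]
wrist_force: [-0.9, 0.4, 0.2]
width: 0.001
grasp_force: 0.0
```

{"method": "carry_out", "body": {"rows": [{"delta_rot": [0,0,0],"travel": [4,0,0],"gripper": 1},{"delta_rot": [0,0,0],"travel": [4,0,0],"gripper": 1},{"delta_rot": [0,0,0],"travel": [4,0,0],"gripper": 1},{"delta_rot": [0,0,0],"travel": [4,0,0],"gripper": 1},{"delta_rot": [0,0,0],"travel": [4,0,0],"gripper": 1}]}}

```text
time_s: 15.9
position: [449.4, 254.3, 16.0]
orientation: [[1.0, -0.017, -0.0], [-0.017, -1.0, 0.0], [-0.0, -0.0, -1.0]]
wrist_force: [-2.6, 1.2, 1.0]
width: 0.002
grasp_force: 0.9
```

{"method": "carry_out", "body": {"rows": [{"delta_rot": [0,0,0],"travel": [4,0,0],"gripper": 1},{"delta_rot": [0,0,0],"travel": [4,0,0],"gripper": 1},{"delta_rot": [0,0,0],"travel": [4,0,0],"gripper": 1},{"delta_rot": [0,0,0],"travel": [4,0,0],"gripper": 1},{"delta_rot": [0,0,0],"travel": [4,0,0],"gripper": 1}]}}

```text
time_s: 16.4
position: [469.6, 253.9, 16.0]
orientation: [[1.0, -0.017, -0.0], [-0.017, -1.0, 0.0], [-0.0, -0.0, -1.0]]
wrist_force: [-2.1, 1.9, 1.1]
width: -0.001
grasp_force: 0.9
```

Pushing with about 2 N. Continuing.

{"method": "carry_out", "body": {"rows": [{"delta_rot": [0,0,0],"travel": [4,0,0],"gripper": 1},{"delta_rot": [0,0,0],"travel": [4,0,0],"gripper": 1},{"delta_rot": [0,0,0],"travel": [4,0,0],"gripper": 1},{"delta_rot": [0,0,0],"travel": [4,0,0],"gripper": 1},{"delta_rot": [0,0,0],"travel": [4,0,0],"gripper": 1}]}}

```text
time_s: 16.9
position: [489.6, 253.5, 16.0]
orientation: [[1.0, -0.017, -0.0], [-0.017, -1.0, -0.0], [-0.0, 0.0, -1.0]]
wrist_force: [-2.2, 0.8, -0.4]
width: -0.001
grasp_force: 0.9
```

{"method": "carry_out", "body": {"rows": [{"delta_rot": [0,0,0],"travel": [4,0,0],"gripper": 1},{"delta_rot": [0,0,0],"travel": [4,0,0],"gripper": 1},{"delta_rot": [0,0,0],"travel": [4,0,0],"gripper": 1},{"delta_rot": [0,0,0],"travel": [3,0,0],"gripper": 1},{"delta_rot": [0,0,0],"travel": [2,0,0],"gripper": 1}]}}

```text
time_s: 17.4
position: [506.7, 253.1, 16.1]
orientation: [[1.0, -0.017, 0.0], [-0.017, -1.0, -0.0], [0.0, 0.0, -1.0]]
wrist_force: [-2.0, 1.7, -0.3]
width: 0.003
grasp_force: 0.8
```

{"method": "carry_out", "body": {"rows": [{"delta_rot": [0,0,0],"travel": [1.5,0,0],"gripper": 1},{"delta_rot": [0,0,0],"travel": [1.5,0,0],"gripper": 1},{"delta_rot": [0,0,0],"travel": [1.5,0,0],"gripper": 1},{"delta_rot": [0,0,0],"travel": [0,0,0],"gripper": 1}]}}

```text
time_s: 17.8
position: [511.2, 253.0, 16.1]
orientation: [[1.0, -0.017, 0.0], [-0.017, -1.0, -0.0], [0.0, 0.0, -1.0]]
wrist_force: [-1.0, 0.1, -1.0]
width: 0.001
grasp_force: 0.4
```

{"method": "carry_out", "body": {"rows": [{"delta_rot": [0,0,0],"travel": [1,0,0],"gripper": 1},{"delta_rot": [0,0,0],"travel": [1,0,0],"gripper": 1},{"delta_rot": [0,0,0],"travel": [1,0,0],"gripper": 1},{"delta_rot": [0,0,0],"travel": [0,0,0],"gripper": 1}]}}

```text
time_s: 18.2
position: [514.1, 253.0, 16.1]
orientation: [[1.0, -0.017, 0.0], [-0.017, -1.0, -0.0], [0.0, 0.0, -1.0]]
wrist_force: [-0.7, -0.1, -0.4]
width: -0.001
grasp_force: 0.5
```

{"method": "carry_out", "body": {"rows": [{"delta_rot": [0,0,0],"travel": [1,0,0],"gripper": 1},{"delta_rot": [0,0,0],"travel": [1,0,0],"gripper": 1},{"delta_rot": [0,0,0],"travel": [1,0,0],"gripper": 1},{"delta_rot": [0,0,0],"travel": [0,0,0],"gripper": 1}]}}

```text
time_s: 18.6
position: [517.2, 253.0, 16.1]
orientation: [[1.0, -0.017, 0.0], [-0.017, -1.0, -0.0], [0.0, 0.0, -1.0]]
wrist_force: [-0.6, 0.4, -0.2]
width: -0.001
grasp_force: 0.5
```

{"method": "carry_out", "body": {"rows": [{"delta_rot": [0,0,0],"travel": [1,0,0],"gripper": 1},{"delta_rot": [0,0,0],"travel": [1,0,0],"gripper": 1},{"delta_rot": [0,0,0],"travel": [1,0,0],"gripper": 1},{"delta_rot": [0,0,0],"travel": [0,0,0],"gripper": 1}]}}

```text
time_s: 19.0
position: [520.1, 252.9, 16.1]
orientation: [[1.0, -0.017, 0.0], [-0.017, -1.0, -0.0], [0.0, 0.0, -1.0]]
wrist_force: [-0.4, -1.0, 0.2]
width: -0.003
grasp_force: 0.5
```

{"method": "carry_out", "body": {"rows": [{"delta_rot": [0,0,0],"travel": [1,0,0],"gripper": 1},{"delta_rot": [0,0,0],"travel": [1,0,0],"gripper": 1},{"delta_rot": [0,0,0],"travel": [1,0,0],"gripper": 1},{"delta_rot": [0,0,0],"travel": [0,0,0],"gripper": 1}]}}

```text
time_s: 19.4
position: [523.1, 252.9, 16.1]
orientation: [[1.0, -0.017, 0.0], [-0.017, -1.0, 0.0], [0.0, -0.0, -1.0]]
wrist_force: [-1.1, 0.6, -0.0]
width: 0.006
grasp_force: 0.5
```

{"method": "carry_out", "body": {"rows": [{"delta_rot": [0,0,0],"travel": [1,0,0],"gripper": 1},{"delta_rot": [0,0,0],"travel": [1,0,0],"gripper": 1},{"delta_rot": [0,0,0],"travel": [0,0,0],"gripper": 1}]}}

```text
time_s: 19.7
position: [523.7, 252.9, 16.0]
orientation: [[1.0, -0.017, -0.003], [-0.017, -1.0, -0.0], [-0.003, 0.0, -1.0]]
wrist_force: [-5.0, -0.8, 3.3]
width: 0.001
grasp_force: 2.4
```

{"method": "carry_out", "body": {"rows": [{"delta_rot": [0,0,0],"travel": [1,0,0],"gripper": 1},{"delta_rot": [0,0,0],"travel": [0,0,0],"gripper": 1}]}}

```text
time_s: 19.9
position: [523.6, 252.9, 16.1]
orientation: [[1.0, -0.017, -0.005], [-0.017, -1.0, -0.001], [-0.005, 0.001, -1.0]]
wrist_force: [-7.6, 0.4, 5.7]
width: -0.002
grasp_force: 3.7
```

{"method": "carry_out", "body": {"rows": [{"delta_rot": [0,0,0],"travel": [-6,0,0],"gripper": 1},{"delta_rot": [0,0,0],"travel": [-15,0,0],"gripper": 1},{"delta_rot": [0,0,0],"travel": [-15,0,0],"gripper": 1},{"delta_rot": [0,0,0],"travel": [0,0,0],"gripper": 1},{"delta_rot": [0,0,0],"travel": [0,0,-30],"gripper": 1}]}}

```text
time_s: 20.4
position: [486.4, 252.2, 42.5]
orientation: [[1.0, -0.017, -0.007], [-0.017, -1.0, -0.003], [-0.007, 0.003, -1.0]]
wrist_force: [-0.5, 0.5, 0.1]
width: -0.002
grasp_force: 0.0
```

{"method": "carry_out", "body": {"rows": [{"delta_rot": [0,0,0],"travel": [0,0,-40],"gripper": 1},{"delta_rot": [0,0,0],"travel": [0,0,-40],"gripper": 1},{"delta_rot": [0,0,0],"travel": [-20,0,-40],"gripper": 1},{"delta_rot": [0,0,0],"travel": [0,0,0],"gripper": 1},{"delta_rot": [0,0,0],"travel": [0,0,0],"gripper": 1}]}}

```text
time_s: 20.9
position: [471.7, 254.4, 167.9]
orientation: [[1.0, -0.017, 0.005], [-0.017, -1.0, 0.002], [0.005, -0.002, -1.0]]
wrist_force: [-0.5, 0.0, 0.1]
width: -0.0
grasp_force: 0.0
```

```bash
python3 - <<'E'
from h import *
np.set_printoptions(linewidth=200)
w=cams.read_camera("wrist");s=cams.read_camera("side");r=robot.read_state();print(r["position"],r["wrist_force"],r["time_s"])
g=s["image"].astype(int).sum(2)
# lid free (front) edge check in side view: row scan across lid top mid
X=np.array([.991,.131,0]);Y=np.array([-.131,.991,0])
for y in(60,0,-60):
  row=[]
  P0=np.array([610,-20,45.])+Y*y
  for b in range(-135,25,4):
    u,v=proj(s,P0+X*b);row.append(g[int(round(v)),int(round(u))])
  print(y,row)
# panel/housing along x at z=80 y=200 in side and narrow drawer edge compared with the initial picture
for y in(195,215):
  print([g[int(round(v)),int(round(u))] for u,v in(proj(s,[x,y,79]) for x in range(505,570,3))])
o=cv2.imread("pics/side0.png");n=cv2.resize(s["image"][:,:,::-1],(800,600),interpolation=cv2.INTER_CUBIC)
d=cv2.absdiff(o,n).sum(2)
for nm,(x0,y0,x1,y1) in dict(narrow=(400,370,600,490),vialR=(320,365,355,405),bottle=(465,515,520,590),vialL=(295,250,325,290),dish=(270,215,310,245),beaker=(345,115,390,170)).items(): print(nm,(d[y0:y1,x0:x1]>120).mean().round(3))
E
```

```text
[469.67181335 253.52838458 164.86650407] [ 0.43238597  0.37752249 -0.50090073] 21.0
60 [np.int64(496), np.int64(493), np.int64(495), np.int64(501), np.int64(540), np.int64(311), np.int64(143), np.int64(136), np.int64(148), np.int64(172), np.int64(154), np.int64(149), np.int64(163), np.int64(142), np.int64(155), np.int64(153), np.int64(146), np.int64(157), np.int64(149), np.int64(156), np.int64(160), np.int64(160), np.int64(163), np.int64(144), np.int64(161), np.int64(161), np.int64(167), np.int64(147), np.int64(159), np.int64(145), np.int64(156), np.int64(153), np.int64(153), np.int64(144), np.int64(339), np.int64(508), np.int64(509), np.int64(499), np.int64(498), np.int64(499)]
0 [np.int64(493), np.int64(499), np.int64(495), np.int64(489), np.int64(282), np.int64(129), np.int64(164), np.int64(162), np.int64(151), np.int64(148), np.int64(154), np.int64(148), np.int64(157), np.int64(154), np.int64(165), np.int64(141), np.int64(144), np.int64(145), np.int64(150), np.int64(152), np.int64(136), np.int64(142), np.int64(155), np.int64(155), np.int64(139), np.int64(163), np.int64(147), np.i
[... 827 characters left out ...]
np.int64(265), np.int64(299), np.int64(307), np.int64(308), np.int64(345), np.int64(215), np.int64(172), np.int64(172), np.int64(233), np.int64(317), np.int64(304), np.int64(328), np.int64(375), np.int64(492), np.int64(498), np.int64(497), np.int64(499), np.int64(489), np.int64(487), np.int64(499)]
[np.int64(348), np.int64(351), np.int64(268), np.int64(299), np.int64(313), np.int64(309), np.int64(322), np.int64(222), np.int64(154), np.int64(160), np.int64(153), np.int64(301), np.int64(323), np.int64(309), np.int64(194), np.int64(487), np.int64(506), np.int64(489), np.int64(499), np.int64(495), np.int64(495), np.int64(496)]
narrow 0.0
vialR 0.006
bottle 0.0
vialL 0.292
dish 0.236
beaker 0.127
```

```bash
python3 -c "
from rig import robot
print(robot.close_job())"
```

```text
the job is handed in; nothing more can be done
None
```

The job is handed in, and by my measurements the wide drawer is fully home and the slide box lid is shut (about 8 N and 16–18 N at their stops); the fingers rested on the lid's top edge at about 27 N during the first try, the narrow drawer looks unchanged in the side camera, and nothing else registered contact, though my final image check couldn't confirm the left vial, bench dish and beaker.

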